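Stand the slumped filter cartons back up

ROBOT

A 6-joint arm with a two-finger parallel gripper is mounted at the origin on a cart in front of the work surface, level with it; the furniture and walls round the work are solid. World frame = base frame: x ahead of the robot, y to its left, z up, the work surface at z = 0. Lengths are in m, angles in rad, forces in N, time in s.
With the tool pointing down it reaches from about 0.375 to 0.9 m from the base axis. Payload 3.1 kg.
Tool frame: the origin (TCP) lies at the very end of the fingers, on their centre line; the grasp point (between the pads) lies 19 mm behind it; x points along the fingers, y is the direction in which the jaws open and shut, and the axes are right-handed (so a half turn about x gives the same grasp; the last joint's range is limited). The gripper opens to 87 mm and grips with 3 to 60 N. Pads are 19 mm wide; open, the fingers measure 117 mm over their backs; the gripper's body (75 mm by 190 mm) begins 51 mm behind the grasp point.
Start: joints at [-1.403, 0.527, 1.433, -0, 1.181, -0.178], TCP at [0.212, -0.588, 0.223] pointing down, gripper open.
Joint ranges: [-3.08, 3.08], [-0.75, 2.2], [0.22, 2.44], [-1.43, 4.57], [0, 2.65], [-2.85, 2.85]. Speed limits (rad/s): [2.79, 2.79, 3.14, 3.14, 3.14, 3.14].

INTERFACE

Orientations are given as a 3x3 rotation matrix whose columns are the frame's x, y, z axes.
In Python, from plant import manip gives the robot as it stands. The module is installed in compiled form; this text tells all that it offers.
- The arm moves only by the tool move_arm, never from a script. Its argument "plan" is a list of rows, each a list of 7 numbers: the finger opening in cm, from 0 to 8.7, then the shift along the tool's x, y, z in cm, then the turn, a rotation vector about the tool's x, y, z in degrees. In form: [[claw, tx, ty, tz, rx, ry, rz], ...]. A call has 1 to 10 rows; each row is the pose to reach, as a shift and turn from the pose commanded when the call began, along the tool's axes at that moment; what a row does not reach only later rows make up. A row lasts 1/8 s, in which the tool goes at most 62.5 mm and 10.7 degrees, less where a joint would pass 70% of its speed; a pose out of reach is approached as far as the arm can. A call with a gripper value outside its range is refused whole. The fingers move at their own pace and stop on an object; the grip force is fixed at half the most. Time passes only in rows, so rows that repeat a pose let the fingers close. It gives the time, the measured TCP pose, the force and the opening at its end, in the units of the state.
- manip.get_state(): the state, without advancing time (a new reading comes with each control period).
- manip.capture(name): name is "scene" or "side" or "wrist"; returns a dict with "frame" (384x512x3 uint8, red, green, blue), "camera_matrix" (3x3 intrinsics, pixels), "k1" (the pictures are not rectified: a ray, as slopes to the right and down, at radius r is drawn at 1 + k1 r^2 times it, then the intrinsics apply), "pose" (4x4, takes a point from camera to world coordinates). Camera axes: x right, y down, z forward; pixel columns grow to the right and rows downward; lengths in m; the calibration is good to about 2 mm. A picture is of the moment at which its call begins. There is no depth.
- manip.finish_job(): hands the job in, once; it reports no verdict.
The state is a dict: "t": time; "joint_pos": joint angles; "dq": joint speeds; "joint_efforts": joint torques, N m; "eef_pos": TCP position; "orientation": TCP orientation; "contact_force": force on the tool from outside, world axes, zero at the start; "torque": the same for the moment, N m; "width": finger opening in m.
Only numpy, scipy, OpenCV 4.12 (cv2) and the standard library are available. Lean on these libraries where they do the work, as an engineer would, in place of code of your own. Each camera call takes 0.05 s, during which the arm holds its last target.

TASK

Two white filter cartons have slumped over, each onto a small orange-and-white box. Gently push each carton back upright with the fingers, so that it stands on its base on the spot where it is now; do not grip, lift or topple it. Leave the small boxes, the glassware and everything else where they are.

Things in the scene. Friction and masses are not known exactly. Their poses are not given: they have to be found in the camera images.
- carton_1: The slightly larger white filter carton, teal stripe: rigid box 152 x 72 x 138 mm (own x, y, z), 0.3 kg, origin at the centre of its underside. It leans about 40 degrees toward its own +y (any compass direction) on one long bottom edge, its +y face resting on film_box_1. Below 28 degrees of lean it rocks back onto its base by itself. About 1 N sideways at the top raises it.
- carton_1_top (a point): Middle of carton_1's long top edge on the side it leans to (own +y side): the edge that hangs over the film box, about 106 mm above the worktop at the start, 138 mm when upright.
- carton_1_foot (a point): Middle of carton_1's long bottom edge on the side it leans to (own +y side): the edge it pivots on, touching the 2 mm thick grey-green mat on the worktop.
- carton_1_heel (a point): Middle of carton_1's other long bottom edge (own -y side), raised from the worktop while the carton leans.
- carton_2: The slightly smaller white filter carton, teal stripe: rigid box 142 x 74 x 130 mm (own x, y, z), 0.3 kg, origin at the centre of its underside. It leans about 38 degrees toward its own +y (any compass direction) on one long bottom edge, its +y face resting on film_box_2. Below 30 degrees of lean it rocks back onto its base by itself. About 1 N sideways at the top raises it.
- carton_2_top (a point): Middle of carton_2's long top edge on the side it leans to (own +y side): the edge that hangs over the film box, about 103 mm above the worktop at the start, 130 mm when upright.
- carton_2_foot (a point): Middle of carton_2's long bottom edge on the side it leans to (own +y side): the edge it pivots on, touching the 2 mm thick grey-green mat on the worktop.
- carton_2_heel (a point): Middle of carton_2's other long bottom edge (own -y side), raised from the worktop while the carton leans.
- film_box_1: White and orange box of sealing film, loose, 64 x 111 x 58 mm (own x, y, z; origin at the centre of its underside), 0.4 kg; carton_1 leans on the upper edge of one of its 111 mm long sides.
- film_box_2: White and orange box of sealing film, loose, 64 x 111 x 58 mm (own x, y, z; origin at the centre of its underside), 0.4 kg; carton_2 leans on the upper edge of one of its 111 mm long sides.
- beaker: Small glass beaker, 54 x 58 x 70 mm, loose, origin at the centre of its underside; stands between the cartons or nearer the robot. Bystander: not to be disturbed.
- conical_flask: Conical glass flask, 68 mm wide, 110 mm tall, loose, origin at the centre of its underside; stands between the cartons or nearer the robot. Bystander: not to be disturbed.
- petri_dish: Petri dish, 60 mm wide, 15 mm tall, loose, origin at the centre of its underside. Bystander: not to be disturbed.
- weighing_boat: White weighing boat, 88 x 88 x 20 mm, loose, origin at the centre of its underside. Bystander: not to be disturbed.

How it is judged:
By the outcome, as a careful person would: the job done as asked, in the order asked, and still so for the second after the job is handed in, with the robot touching nothing.
It also fails if it takes over 58 s, if anything falls off the work surface, if the arm or the gripper's body presses on something with over 40 N, if the wrist force passes 120 N, or if a joint passes its speed limit or range.

## Working session

There is one attempt and no reset: what is moved stays moved. The work goes in short steps, Python scripts to look and compute and a tool call to move; the robot and the scene stay as the last step left them, time stands still between calls to the robot, and variables do not carry over. Pictures are saved under pics/ and viewed, and the job is handed in when it is done.

Besides the shell and the picture viewer there is one more tool, called as name([rows], argument=value, ...), one row to a line, values as JSON. move_arm: Moves the arm, as the interface text tells. Its arguments: {"type":"object","properties":{"plan":{"type":"array","items":{"type":"array","items":{"type":"number"}}}},"required":["plan"]}

```bash
mkdir -p pics
cat > h.py <<'E'
import numpy as np, cv2
from plant import manip
def cap(name,tag):
    d=manip.capture(name); np.savez(f'pics/{tag}.npz',K=d['camera_matrix'],k1=d['k1'],P=d['pose'],f=d['frame'])
    cv2.imwrite(f'pics/{tag}.png',cv2.resize(d['frame'][:,:,::-1],(800,600),interpolation=cv2.INTER_CUBIC)); return d
def load(tag): return np.load(f'pics/{tag}.npz')
def ray(d,u,v):
    K=d['K'];dc=np.array([float(d['k1']),0,0,0])
    p=cv2.undistortPoints(np.array([[[u,v]]],float),K,dc,None,None,None,(3,100,1e-12)) if False else cv2.undistortPoints(np.array([[[u,v]]],float),K,dc)
    r=d['P'][:3,:3]@np.array([*p[0,0],1.]); return d['P'][:3,3],r/np.linalg.norm(r)
def plane(d,u,v,z):
    o,r=ray(d,u,v); return o+r*(z-o[2])/r[2]
def proj(d,X):
    P=np.linalg.inv(d['P']); X=np.atleast_2d(X)
    rv=cv2.Rodrigues(P[:3,:3])[0]
    return cv2.projectPoints(X.astype(float),rv,P[:3,3],d['K'],np.array([float(d['k1']),0,0,0]))[0][:,0]
def tri(*obs):
    A=np.zeros((3,3));b=np.zeros(3)
    for d,u,v in obs:
        o,r=ray(d,u,v);M=np.eye(3)-np.outer(r,r);A+=M;b+=M@o
    x=np.linalg.solve(A,b); return x,[np.linalg.norm((np.eye(3)-np.outer(ray(d,u,v)[1],ray(d,u,v)[1]))@(x-d['P'][:3,3])) for d,u,v in obs]
E
python3 - <<'E'
from h import *
for n in ['scene','side','wrist']:
    d=cap(n,n+'0'); print(n,d['k1'],d['pose'].round(3).tolist(),d['camera_matrix'].round(1).tolist())
print(manip.get_state())
E
```

```text
scene 0.027358470627203 [[-0.794, -0.321, 0.516, -0.213], [-0.608, 0.43, -0.668, 0.944], [-0.007, -0.844, -0.536, 0.779], [0.0, 0.0, 0.0, 1.0]] [[415.6, 0.0, 257.0], [0.0, 415.6, 192.6], [0.0, 0.0, 1.0]]
side -0.10775988007776698 [[-0.878, -0.219, 0.427, 0.023], [-0.479, 0.379, -0.791, 0.915], [0.011, -0.899, -0.438, 0.563], [0.0, 0.0, 0.0, 1.0]] [[356.6, 0.0, 255.4], [0.0, 356.6, 189.7], [0.0, 0.0, 1.0]]
wrist 0.02556833720321791 [[0.34, -0.907, -0.249, 0.281], [-0.94, -0.328, -0.089, -0.563], [-0.001, 0.264, -0.964, 0.384], [0.0, 0.0, 0.0, 1.0]] [[326.2, 0.0, 256.6], [0.0, 326.2, 185.7], [0.0, 0.0, 1.0]]
{'t': 0.15, 'joint_pos': array([-1.40255817e+00,  5.28298843e-01,  1.43361264e+00, -2.06646268e-06,
        1.18138403e+00, -1.78472445e-01]), 'dq': array([-0.00102646, -0.0037426 , -0.00590063, -0.00048549, -0.00075534,
       -0.00053403]), 'joint_efforts': array([ 6.87386510e-04, -4.40431952e+01, -1.76842940e+01,  6.33642892e-02,
        5.52798633e-02, -9.71352756e-05]), 'eef_pos': array([ 0.21232649, -0.58723119,  0.22176654]), 'orientation': array([[-2.87019570e-04,  3.39806489e-01, -9.40495331e-01],
       [ 1.67848783e-03, -9.40493881e-01, -3.39806478e-01],
       [-9.99998550e-01, -1.67614108e-03, -3.00420908e-04]]), 'contact_force': array([ 0.502993  , -0.67140111,  0.03315205]), 'torque': array([ 0.01149879, -0.02684718, -0.04183377]), 'width': 0.0867487296071966}
```

View pics/scene0.png

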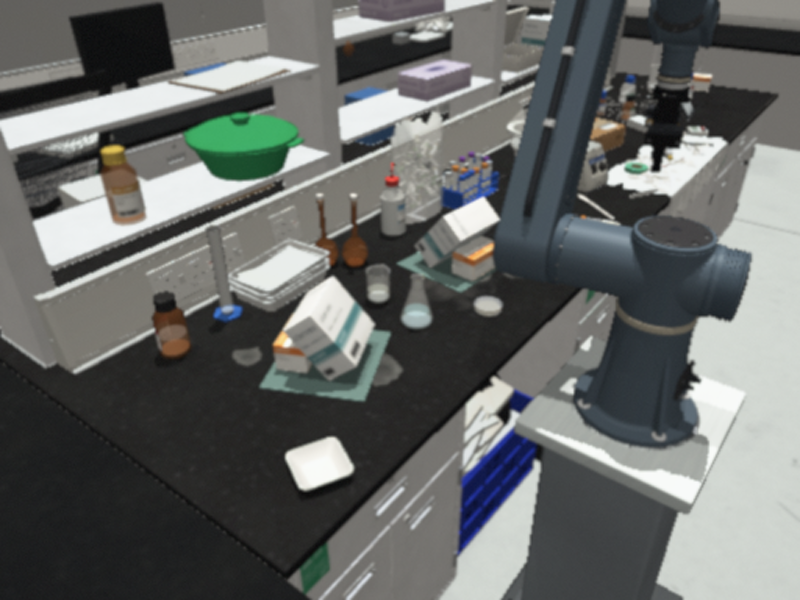

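View pics/side0.png

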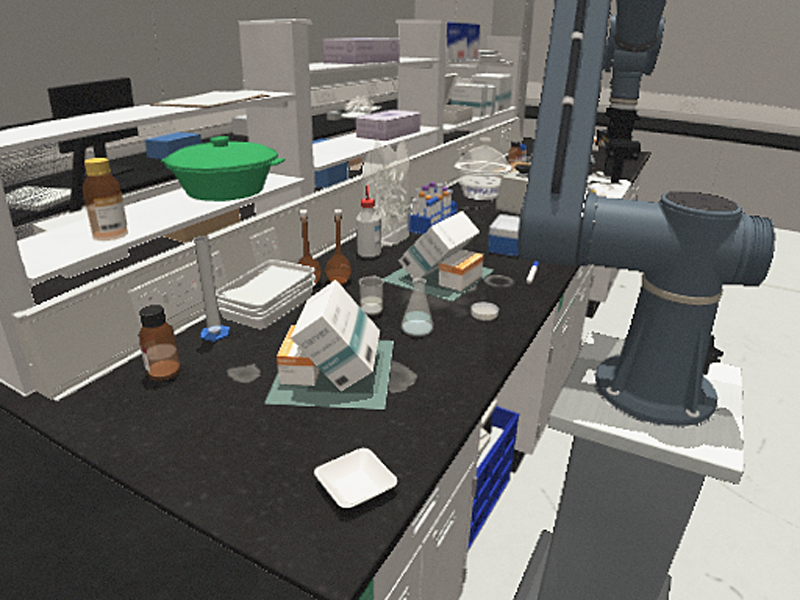

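View pics/wrist0.png

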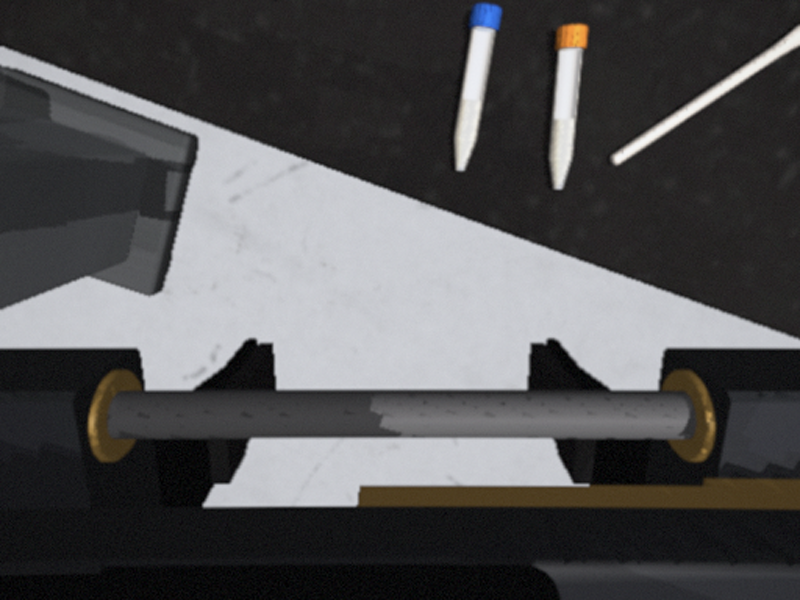

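The scene and side views show both cartons: the near one at about (325,330) in the 800x600 picture, the far one at about (455,235). The wrist view shows only the bare bench. I'll crop and enlarge to read the corners.

Run:
```python
from h import *
for t in ['scene0','side0']:
    f=load(t)['f'][:,:,::-1]
    for nm,(u0,v0) in dict(A=(160,170),B=(245,115)).items():
        c=f[v0:v0+96,u0:u0+128]; c=cv2.resize(c,(768,576),interpolation=cv2.INTER_CUBIC)
        for i in range(0,128,16): cv2.putText(c,str(u0+i),(i*6,10),0,.35,(0,0,255)); cv2.line(c,(i*6,0),(i*6,576),(0,0,255) if 0 else (90,90,200),1) if i%16==0 else 0
        for i in range(0,96,16): cv2.putText(c,str(v0+i),(0,i*6+10),0,.35,(0,0,255)); cv2.line(c,(0,i*6),(768,i*6),(90,90,200),1)
        cv2.imwrite(f'pics/{t}{nm}.png',c)
```

```text
(no output)
```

View pics/scene0A.png

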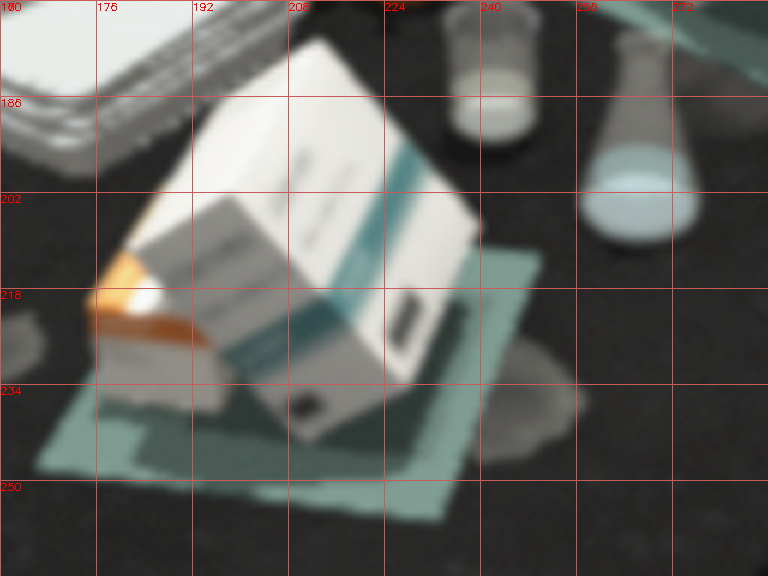

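View pics/side0A.png

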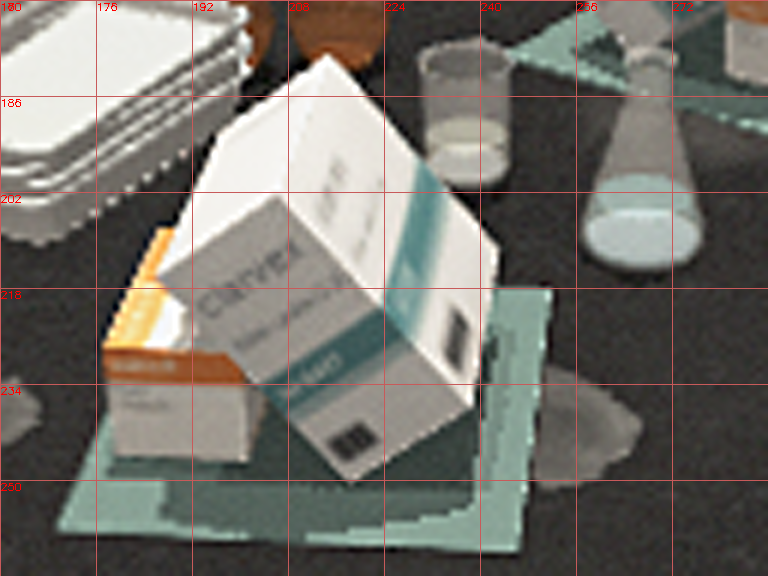

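View pics/scene0B.png

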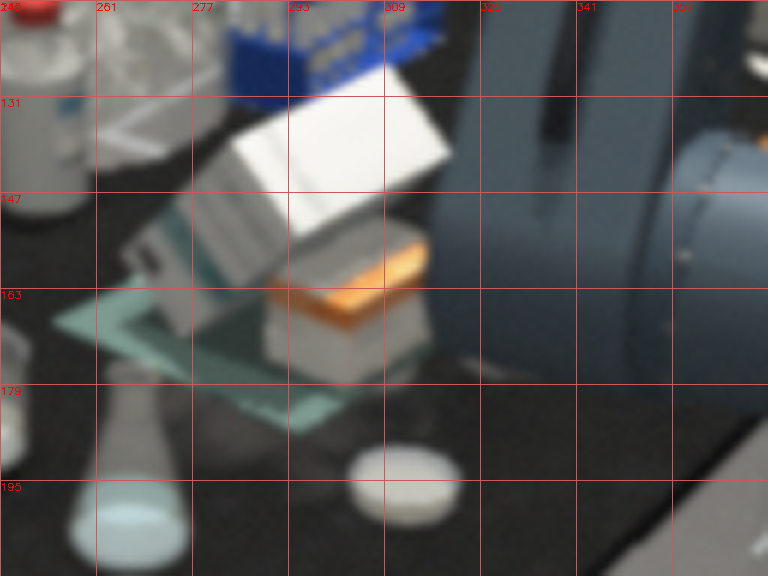

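View pics/side0B.png

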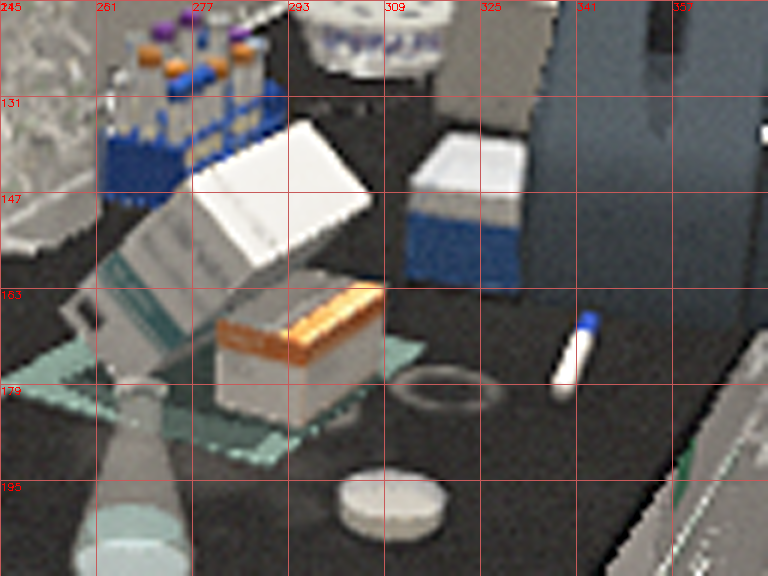

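Corners are clear in both views. For the near carton (A), the scene view has the near end face at (182,211), (199,203), (228,234) and (211,243). For the far carton (B) it has (284,139), (294,154), (276,171) and (265,157). Next I'll triangulate them.

```bash
cat > fit.py <<'E'
from h import *
from scipy.optimize import least_squares
s,e=load('scene0'),load('side0')
# key: (x sign near/far, ysign, ztop)
A={('n',1,1):((182.2,211.3),(186.7,216.2)),('n',-1,1):((198.8,202.8),(206.5,203)),('n',-1,0):((228.3,233.8),(238.7,238)),('n',1,0):((211.2,243.3),(218.3,250.5)),
('f',-1,1):((213,176.3),(214.3,179.2)),('f',-1,0):((240,207.3),(242.8,210.8)),('f',1,1):((197.5,186.3),(197,191.8))}
B={('n',-1,1):((283.7,138.8),(276.7,145.7)),('n',1,1):((294.5,154.5),(287,159.3)),('n',1,0):((276.3,171.2),(268.8,178)),('n',-1,0):((265.3,157),(255.3,166.8)),
('f',-1,1):((309.7,125.7),(296,135)),('f',1,1):((320.3,140.5),(307,148.3))}
def model(p,nx,dims):
    x,y,th,lean=p; lx,ly,lz=dims  # foot mid at (x,y,.002); th: direction of +y (lean dir)
    d=np.array([np.cos(th),np.sin(th),0]);up=np.array([0,0,1.])
    yy=d*np.cos(lean)-up*np.sin(lean); zz=d*np.sin(lean)+up*np.cos(lean); xx=np.cross(yy,zz)
    f=np.array([x,y,.002])
    return lambda k: f+xx*(nx if k[0]=='n' else -nx)*lx/2+(yy*0 if k[1]==1 else -yy*ly)+zz*lz*k[2], xx
if __name__=='__main__':
  for nm,C in dict(A=A,B=B).items():
    T={k:tri((s,*v[0]),(e,*v[1])) for k,v in C.items()}
    for k,(X,r) in T.items(): print(nm,k,X.round(3),np.round(r,4))
    g=lambda a,b: np.linalg.norm(T[a][0]-T[b][0])
    print('long',g(('n',-1,1),('f',-1,1)),'y',g(('n',1,1),('n',-1,1)),g(('n',1,0),('n',-1,0)),'z',g(('n',1,1),('n',1,0)),g(('n',-1,1),('n',-1,0)))
    yv=T[('n',1,1)][0]-T[('n',-1,1)][0]; th0=np.arctan2(yv[1],yv[0]); F=T[('n',1,0)][0]
    lv=T[('f',-1,1)][0]-T[('n',-1,1)][0]
    for dims in [(.152,.072,.138),(.142,.074,.130)]:
      best=None
      for nx in (1,-1):
        def res(p):
            m,_=model(p,nx,dims); o=[]
            for k,v in C.items():
                X=m(k); o+=list(proj(s,X)[0]-v[0])+list(proj(e,X)[0]-v[1])
            return o
        r=least_squares(res,[*(F+lv/2)[:2],th0,.68],loss='soft_l1')
        if best is None or r.cost<best[0]: best=(r.cost,nx,r.x,res)
      c,nx,p,res=best; m,xx=model(p,nx,dims)
      print(nm,dims,'cost',round(c,2),'nx',nx,'foot',p[:2].round(4),'th',np.degrees(p[2]).round(1),'lean',np.degrees(p[3]).round(1),'rms',np.sqrt(np.mean(np.square(res(p)))).round(2),
       'top',(.5*(m(('n',1,1))+m(('f',1,1)))).round(3),'heel',(.5*(m(('n',-1,0))+m(('f',-1,0)))).round(3),'xx',xx.round(3))
E
python3 fit.py
```

```text
A ('n', 1, 1) [0.547 0.308 0.104] [0.0006 0.0006]
A ('n', -1, 1) [0.491 0.294 0.149] [0.002 0.002]
A ('n', -1, 0) [0.427 0.251 0.044] [0.0009 0.0009]
A ('n', 1, 0) [ 0.479  0.272 -0.002] [0.0015 0.0015]
A ('f', -1, 1) [0.56  0.162 0.147] [0.0013 0.0013]
A ('f', -1, 0) [0.484 0.131 0.049] [0.003 0.003]
A ('f', 1, 1) [0.605 0.188 0.107] [0.0011 0.0011]
long 0.14880047920648218 y 0.07359813561490428 0.07170076496483689 z 0.13054917259721494 0.1304592731012289
A (0.152, 0.072, 0.138) cost 24.95 nx -1 foot [0.5032 0.2156] th 27.3 lean 37.0 rms 1.76 top [0.577 0.254 0.112] heel [0.452 0.189 0.045] xx [ 0.459 -0.889  0.   ]
A (0.142, 0.074, 0.13) cost 9.78 nx -1 foot [0.5065 0.2153] th 25.9 lean 38.0 rms 0.97 top [0.578 0.25  0.104] heel [0.454 0.19  0.048] xx [ 0.437 -0.899  0.   ]
B ('n', -1, 1) [ 0.521 -0.162  0.159] [0.0004 0.0004]
B ('n', 1, 1) [ 0.479 -0.166  0.112] [0.003 0.003]
B ('n', 1, 0) [ 0.532 -0.134  0.041] [0.0026 0.0026]
B ('n', -1, 0) [ 0.612 -0.176  0.054] [0.0008 0.0008]
B ('f', -1, 1) [ 0.515 -0.324  0.154] [0.001 0.001]
B ('f', 1, 1) [ 0.465 -0.323  0.109] [0.0018 0.0018]
long 0.16236025204112814 y 0.06319274184497246 0.09099353906003692 z 0.09442218544313193 0.13901583296040315
B (0.152, 0.072, 0.138) cost 8.86 nx 1 foot [ 0.5576 -0.2575] th -185.9 lean 39.6 rms 1.11 top [ 0.47  -0.248  0.108] heel [ 0.613 -0.263  0.048] xx [0.102 0.995 0.   ]
B (0.142, 0.074, 0.13) cost 11.56 nx 1 foot [ 0.5539 -0.261 ] th -187.7 lean 38.5 rms 1.2 top [ 0.474 -0.25   0.104] heel [ 0.611 -0.269  0.048] xx [0.133 0.991 0.   ]
```

Sizes identify the cartons. A is carton_2: it fits at 1 px rms, has a 38° lean, and leans toward azimuth 26°. B is carton_1: it leans 39.6° toward azimuth 174°, towards the robot. I'll check for obstacles and compute the first move.

```bash
cat > mv.py <<'E'
from h import *
from scipy.spatial.transform import Rotation as R
def Rt(yaw,tilt=0):
    a=np.radians(yaw); z=np.array([np.cos(a),np.sin(a),0]); x=np.array([0,0,-1.]); return np.c_[x,np.cross(z,x),z]
def row(target,yaw):
    s=manip.get_state(); O=s['orientation']; sh=O.T@(np.array(target)-s['eef_pos'])*100
    rv=R.from_matrix(O.T@Rt(yaw)).as_rotvec(degrees=True)
    return sh.round(2),rv.round(1)
C1=dict(f=np.array([.5576,-.2575]),th=174.1); C2=dict(f=np.array([.5065,.2153]),th=25.9)
def at(C,s,z,off=0):
    a=np.radians(C['th']); d=np.array([np.cos(a),np.sin(a)]); return np.array([*(C['f']+d*s+off*np.array([-d[1],d[0]])),z])
E
python3 - <<'E'
from mv import *
s=load('side0');k=.64
for n,u,v in [('flaskC',418,328),('beaker',370,312),('petri',485,315),('cyl',213,335),('bottle',160,375),('vol1',338,280),('vol2',308,280),('squeeze',370,253),('trays near',265,325),('trays left',218,300),('rack',425,232),('bluebox',490,253),('blueboxR',515,255)]:
    print(n,plane(s,u*k,v*k,0).round(3))
for p in [(at(C1,.135,.20),174),(at(C1,.135,.086),174)]: print(p[0].round(3),row(*p))
E
```

```text
flaskC [0.466 0.008 0.   ]
beaker [ 0.589 -0.003  0.   ]
petri [ 0.365 -0.116  0.   ]
cyl [0.813 0.242 0.   ]
bottle [0.79  0.397 0.   ]
vol1 [ 0.745 -0.109  0.   ]
vol2 [ 0.809 -0.072  0.   ]
squeeze [ 0.771 -0.303  0.   ]
trays near [ 0.749  0.156 -0.   ]
trays left [0.921 0.12  0.   ]
rack [ 0.718 -0.535  0.   ]
bluebox [ 0.485 -0.471  0.   ]
blueboxR [ 0.419 -0.492  0.   ]
[ 0.423 -0.244  0.2  ] (array([  2.23, -25.14, -31.52]), array([25.9,  0. ,  0.1]))
[ 0.423 -0.244  0.086] (array([ 13.63, -25.12, -31.52]), array([25.9,  0. ,  0.1]))
```

move_arm([
  [6, 0, -25.1, -31.5, 25.9, 0, 0],
  [6, 0, -25.1, -31.5, 25.9, 0, 0],
  [6, 0, -25.1, -31.5, 25.9, 0, 0],
  [6, 0, -25.1, -31.5, 25.9, 0, 0],
  [6, 0, -25.1, -31.5, 25.9, 0, 0],
  [6, 0, -25.1, -31.5, 25.9, 0, 0],
  [6, 0, -25.1, -31.5, 25.9, 0, 0],
  [6, 0, -25.1, -31.5, 25.9, 0, 0],
  [6, 0, -25.1, -31.5, 25.9, 0, 0],
])

```text
t: 1.27
eef_pos: [0.4232, -0.2453, 0.2225]
orientation: [[-0.0, -0.105, -0.994], [-0.001, -0.994, 0.105], [-1.0, 0.001, 0.0]]
contact_force: [0.2, -1.0, 0.1]
width: 0.0598
```

Run:
```python
from mv import *
cap('wrist','w1');cap('side','s1')
st=manip.get_state();print(st['t'],st['eef_pos'],st['width'],st['contact_force'])
print(row(at(C1,.135,.088),174.1))
w=load('w1')
for n,X in [('top',at(C1,.0887,.108)),('top+',at(C1,.0887,.108,.076)),('top-',at(C1,.0887,.108,-.076))]: print(n,proj(w,X)/.64)
```

```text
1.375 [ 0.42295639 -0.245851    0.22248702] 0.06007744618820893 [0.3989168  0.16481325 0.13153469]
(array([ 1.345e+01, -2.300e-01, -1.000e-02]), array([-0.2,  0. , -0. ]))
top [[397.71537475 201.30133159]]
top+ [[539.51288049 200.82296953]]
top- [[255.80517807 201.43011146]]
```

View pics/w1.png

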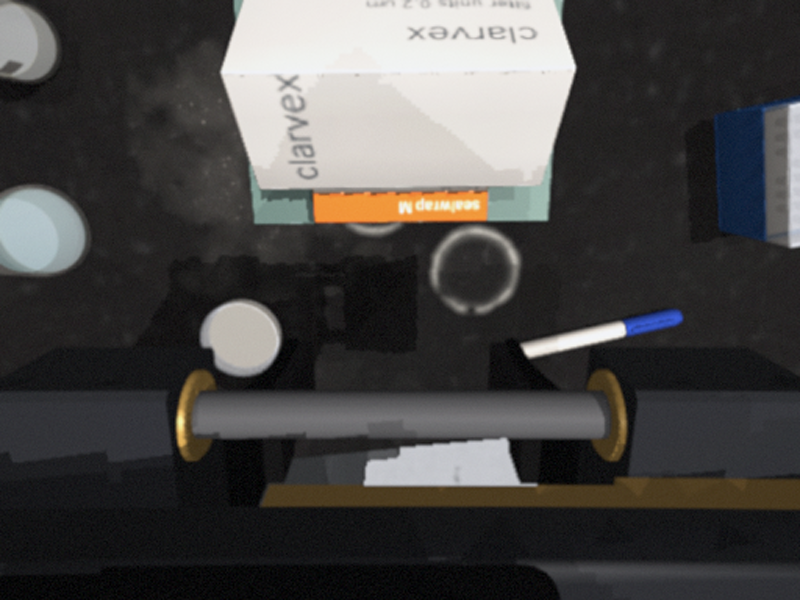

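View pics/s1.png

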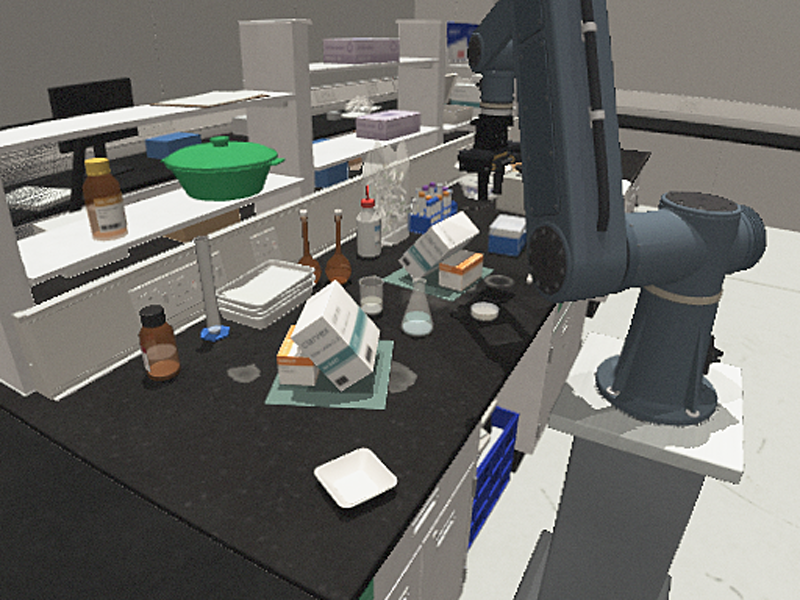

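The wrist view shows carton_1's hanging edge at (258,188) to (547,186), parallel to the jaws. It is about 7 mm farther from the tool than predicted and centred within about 2 mm. The side view shows nothing disturbed. Descending.

move_arm([
  [6, 6, 0, 0, 0, 0, 0],
  [6, 11, -0.2, 0, 0, 0, 0],
  [6, 13.4, -0.2, 0, 0, 0, 0],
  [6, 13.4, -0.2, -2, 0, 0, 0],
  [6, 13.4, -0.2, -3, 0, 0, 0],
  [6, 13.4, -0.2, -3, 0, 0, 0],
])

```text
t: 2.12
eef_pos: [0.454, -0.247, 0.0888]
orientation: [[0.001, -0.106, -0.994], [-0.001, -0.994, 0.106], [-1.0, 0.001, -0.001]]
contact_force: [-0.5, 0.6, 0.0]
width: 0.0598
```

Run:
```python
from mv import *
cap('wrist','w2');cap('side','s2')
f=load('s2')['f'][100:196,240:368,::-1];cv2.imwrite('pics/s2c.png',cv2.resize(f,(768,576),interpolation=cv2.INTER_CUBIC))
print(manip.get_state()['contact_force'])
```

```text
[ 0.12930457  0.27548231 -0.56361832]
```

View pics/w2.png

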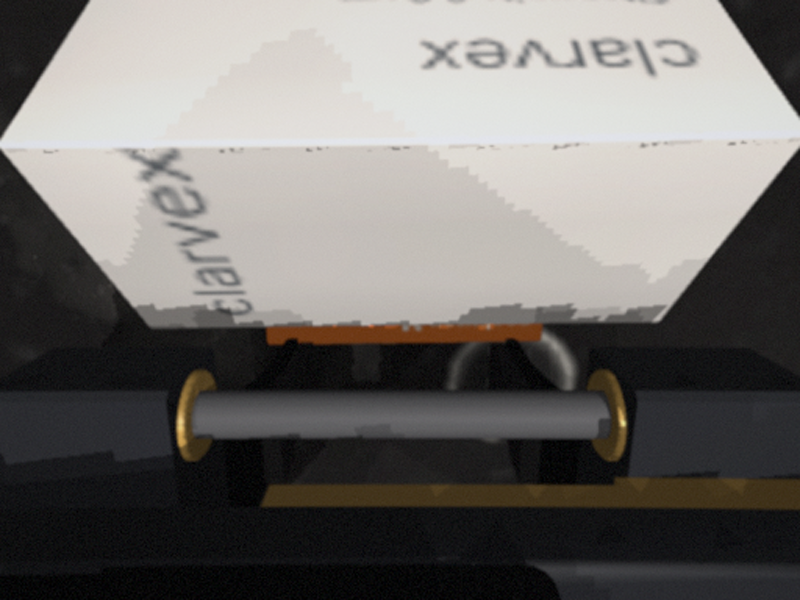

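View pics/s2c.png

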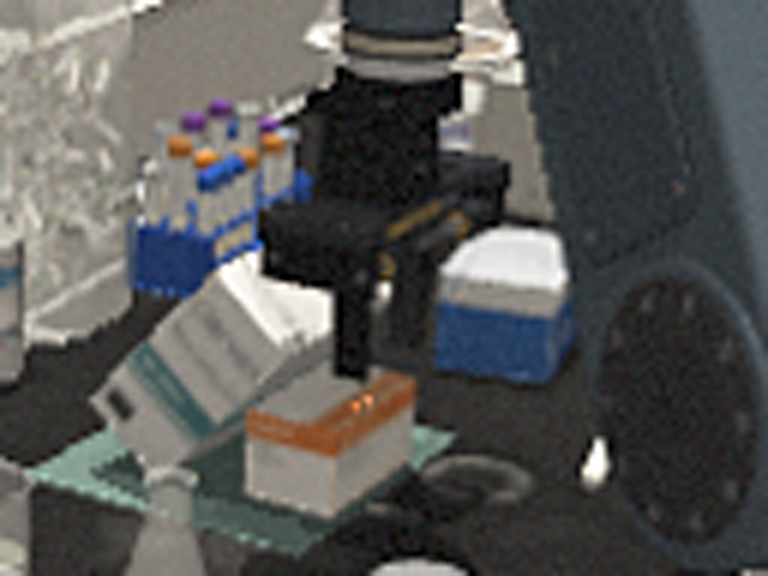

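Fingers are poised just in front of the edge, above the film box, which shows at (270–540,333) in the wrist view. Now a slow push with a slight lift that follows the edge's arc.

move_arm([
  [6, 0, 0, -0.5, 0, 0, 0],
  [6, 0, 0, -0.9, 0, 0, 0],
  [6, 0, 0, -1.2, 0, 0, 0],
  [6, -0.1, 0, -1.5, 0, 0, 0],
  [6, -0.3, 0, -1.8, 0, 0, 0],
  [6, -0.4, 0, -2.0, 0, 0, 0],
  [6, -0.4, 0, -2.0, 0, 0, 0],
])

```text
t: 3.1
eef_pos: [0.4738, -0.2481, 0.0927]
orientation: [[0.001, -0.105, -0.994], [-0.0, -0.994, 0.105], [-1.0, 0.0, -0.001]]
contact_force: [-0.2, -0.1, 0.1]
width: 0.06
```

```bash
cat > look.py <<'E'
import sys
from mv import *
t,u,v=sys.argv[1],int(sys.argv[2]),int(sys.argv[3])
cap('wrist','w'+t);cap('side','s'+t)
f=load('s'+t)['f'][v:v+96,u:u+128,::-1];cv2.imwrite(f'pics/s{t}c.png',cv2.resize(f,(768,576),interpolation=cv2.INTER_CUBIC))
print(manip.get_state()['contact_force'],manip.get_state()['eef_pos'])
E
python3 look.py 3 240 100
```

```text
[-0.57661289 -0.08802764 -1.31738852] [ 0.47342331 -0.2479306   0.09251812]
```

View pics/s3c.png

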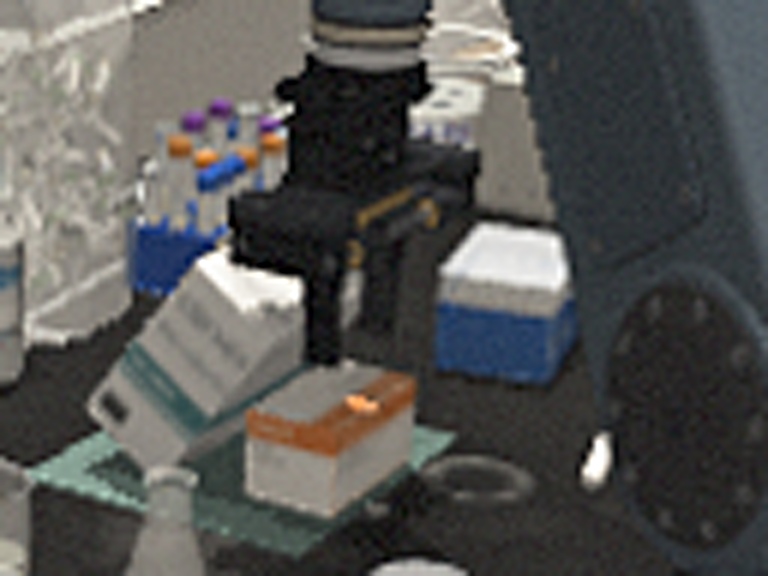

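The carton is lifting off the film box, which hasn't moved. The force is about 1 N. Continuing slowly.

move_arm([
  [6, -0.2, 0, -0.3, 0, 0, 0],
  [6, -0.4, 0, -0.6, 0, 0, 0],
  [6, -0.6, 0, -0.9, 0, 0, 0],
  [6, -0.8, 0, -1.2, 0, 0, 0],
  [6, -0.9, 0, -1.4, 0, 0, 0],
  [6, -0.9, 0, -1.4, 0, 0, 0],
])

```text
t: 3.95
eef_pos: [0.4875, -0.2495, 0.1017]
orientation: [[0.0, -0.105, -0.994], [-0.0, -0.994, 0.105], [-1.0, 0.0, -0.0]]
contact_force: [0.8, -0.3, 0.2]
width: 0.0602
```

```bash
python3 look.py 4 240 100
```

```text
[0.03961765 0.44864481 0.1571235 ] [ 0.48713271 -0.24927989  0.1014859 ]
```

View pics/s4c.png

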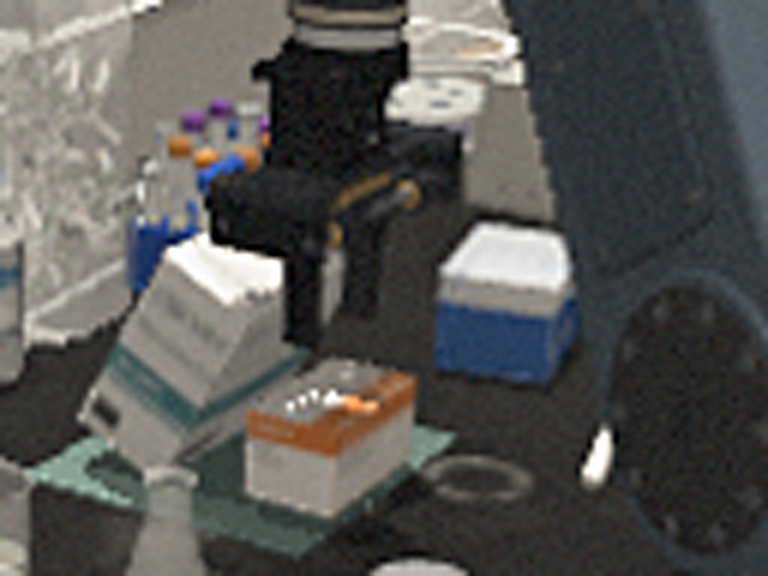

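View pics/w4.png

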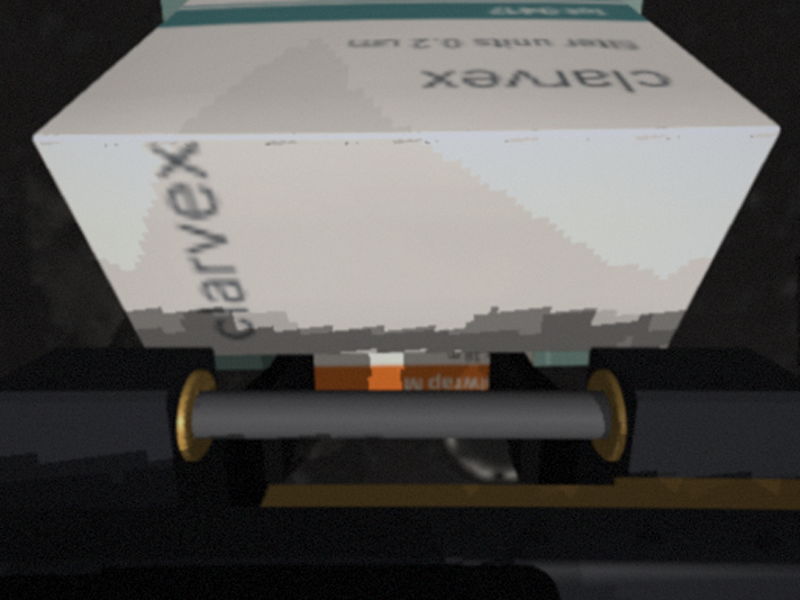

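Lean is now about 30°, with the foot still in place and the carton edge parallel to the fingers. I'll continue past the tipping angle.

move_arm([
  [6, -0.1, 0, -0.2, 0, 0, 0],
  [6, -0.3, 0, -0.5, 0, 0, 0],
  [6, -0.4, 0, -0.7, 0, 0, 0],
  [6, -0.5, 0, -0.9, 0, 0, 0],
  [6, -0.6, 0, -1.2, 0, 0, 0],
  [6, -0.7, 0, -1.4, 0, 0, 0],
  [6, -0.7, 0, -1.4, 0, 0, 0],
])

```text
t: 4.92
eef_pos: [0.5014, -0.2509, 0.1086]
orientation: [[0.0, -0.105, -0.994], [-0.0, -0.994, 0.105], [-1.0, 0.0, -0.0]]
contact_force: [0.8, -0.2, 0.3]
width: 0.0599
```

```bash
python3 look.py 5 240 100
```

```text
[-0.28793629 -0.33819348 -0.31399077] [ 0.50107643 -0.25075867  0.10851761]
```

View pics/s5c.png

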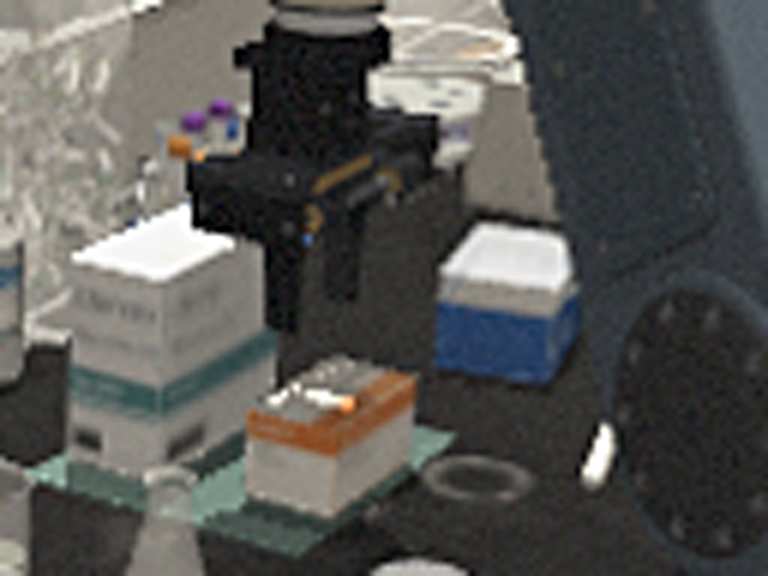

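carton_1 stands upright on its base. Next I back off and rise, then plan the transfer to carton_2.

move_arm([
  [6, 0, 0, 3, 0, 0, 0],
  [6, 0, 0, 5, 0, 0, 0],
  [6, -4, 0, 5, 0, 0, 0],
  [6, -10, 0, 5, 0, 0, 0],
  [6, -15, 0, 5, 0, 0, 0],
  [6, -15, 0, 5, 0, 0, 0],
])

```text
t: 5.78
eef_pos: [0.4536, -0.2474, 0.2629]
orientation: [[0.008, -0.105, -0.994], [-0.007, -0.994, 0.105], [-1.0, 0.006, -0.009]]
contact_force: [-0.4, -0.9, -0.3]
width: 0.06
```

```bash
python3 look.py 6 240 100
python3 - <<'E'
from mv import *
print(at(C2,.08,.104),at(C2,.127,.258), row(at(C2,.127,.258),205.9))
E
```

```text
[ 0.13133569 -0.00686387 -0.45681539] [ 0.4510925  -0.24533376  0.25867597]
[0.57846462 0.25024414 0.104     ] [0.62074384 0.27077383 0.258     ] (array([  0.06, -53.11, -11.45]), array([-31.9,  -0. ,  -0. ]))
```

View pics/w6.png

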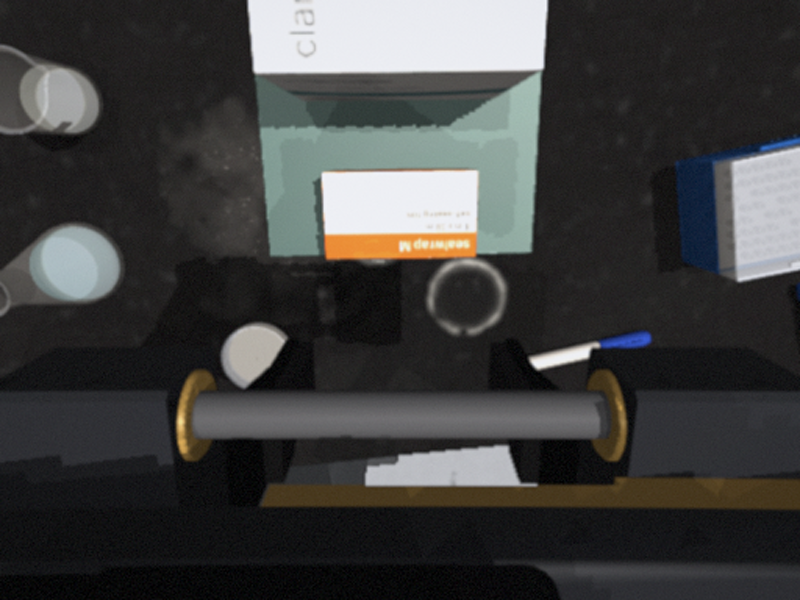

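View pics/s6.png

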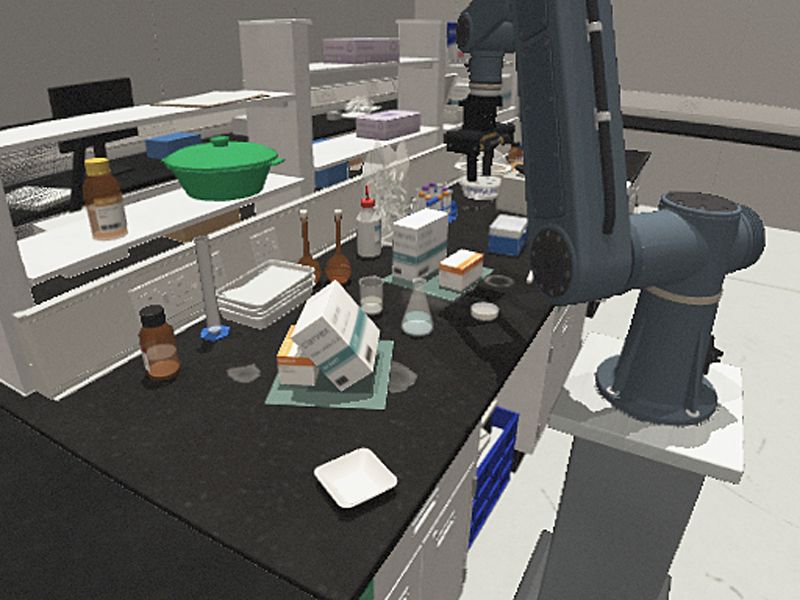

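carton_1 is upright and its film box is unmoved on the mat, at (325–478,170–258) in the wrist view. The bystanders look untouched. Moving to hover over carton_2 for a look.

Run:
```python
from mv import *
print(at(C2,-.02,.26), row(at(C2,-.02,.26),205.9))
```

```text
[0.48850884 0.20656396 0.26      ] (array([ -0.14, -45.33,   1.03]), array([-31.9,  -0. ,  -0. ]))
```

move_arm([
  [6, 0, -45.3, 1, -31.9, 0, 0],
  [6, 0, -45.3, 1, -31.9, 0, 0],
  [6, 0, -45.3, 1, -31.9, 0, 0],
  [6, 0, -45.3, 1, -31.9, 0, 0],
  [6, 0, -45.3, 1, -31.9, 0, 0],
  [6, 0, -45.3, 1, -31.9, 0, 0],
  [6, 0, -45.3, 1, -31.9, 0, 0],
  [6, 0, -45.3, 1, -31.9, 0, 0],
  [6, 0, -45.3, 1, -31.9, 0, 0],
  [6, 0, -45.3, 1, -31.9, 0, 0],
])

```text
t: 7.12
eef_pos: [0.4886, 0.2044, 0.2576]
orientation: [[-0.002, 0.435, -0.9], [-0.001, -0.9, -0.435], [-1.0, 0.0, 0.003]]
contact_force: [0.5, 0.6, -0.2]
width: 0.06
```

```bash
python3 look.py 7 160 140
python3 - <<'E'
from mv import *
w=load('w7')
for o in (-.071,0,.071): print(proj(w,at(C2,.08,.104,o))/.64)
print(row(at(C2,.127,.26),205.9))
E
```

```text
[-0.12780859 -0.41103504  0.30413542] [0.48901301 0.20424391 0.25822073]
[[519.53781433  98.22652785]]
[[397.01832353  98.69673754]]
[[274.42447116  98.60854553]]
(array([ -0.19,  -0.28, -14.76]), array([-0.2,  0.1, -0. ]))
```

View pics/w7.png

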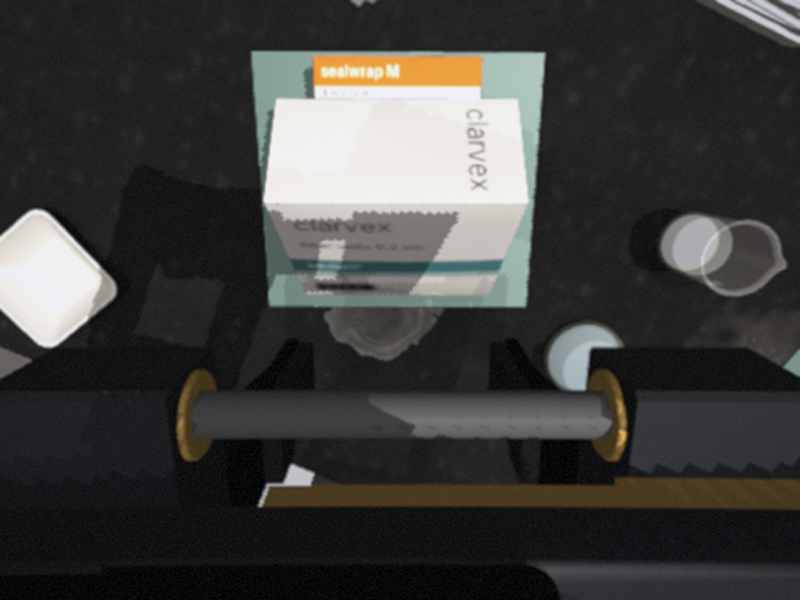

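The edge sits at (275–521, 99), matching the prediction of (274–519, 98) to within 2 px. I'll move beyond it at height, then descend.

move_arm([
  [6, 0, -0.3, -5, 0, 0, 0],
  [6, 0, -0.3, -10, 0, 0, 0],
  [6, 0, -0.3, -15, 0, 0, 0],
  [6, 0, -0.3, -15, 0, 0, 0],
  [6, 6, -0.3, -15, 0, 0, 0],
  [6, 12, -0.3, -15, 0, 0, 0],
  [6, 17.1, -0.3, -15, 0, 0, 0],
  [6, 17.1, -0.3, -15, 0, 0, 0],
  [6, 17.1, -0.3, -15, 0, 0, 0],
])

```text
t: 8.35
eef_pos: [0.624, 0.2736, 0.0897]
orientation: [[0.003, 0.435, -0.9], [0.001, -0.9, -0.435], [-1.0, 0.001, -0.003]]
contact_force: [0.1, 0.2, 0.5]
width: 0.0602
```

```bash
python3 look.py 8 160 150
python3 - <<'E'
from mv import *
print(row(at(C2,.0895,.086),205.9))
E
```

```text
[ 0.2524016  -0.88831612  0.07035399] [0.62493069 0.2742744  0.09106873]
(array([0.48, 0.14, 4.28]), array([-0.1, -0.3, -0.1]))
```

View pics/s8c.png

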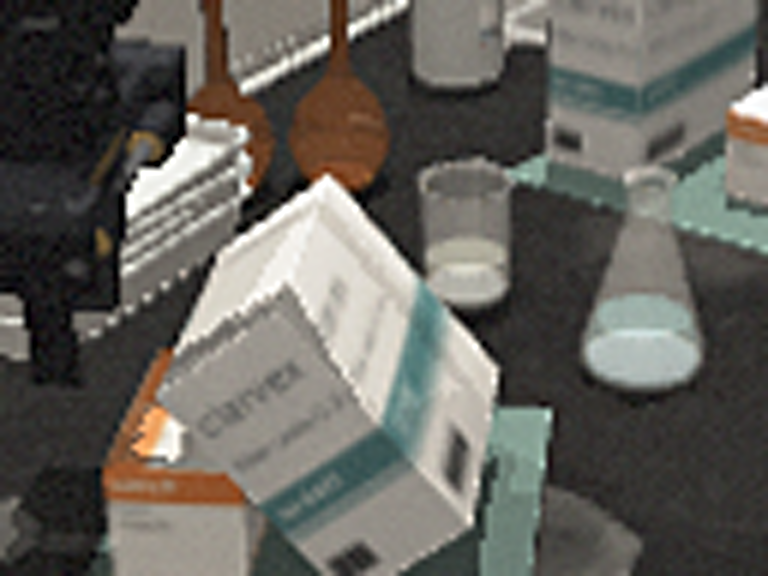

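Fingers are beyond the hanging edge, above film_box_2, with nothing touched. Contact is expected after about 4.2 cm.

move_arm([
  [6, 0.3, 0.1, 2, 0, 0, 0],
  [6, 0.3, 0.1, 3.3, 0, 0, 0],
  [6, 0.3, 0.1, 3.8, 0, 0, 0],
  [6, 0.3, 0.1, 4.1, 0, 0, 0],
  [6, 0.3, 0.1, 4.4, 0, 0, 0],
  [6, 0.1, 0.1, 4.7, 0, 0, 0],
  [6, 0, 0.1, 4.9, 0, 0, 0],
  [6, 0, 0.1, 4.9, 0, 0, 0],
])

```text
t: 9.45
eef_pos: [0.5788, 0.2517, 0.0874]
orientation: [[-0.001, 0.436, -0.9], [-0.0, -0.9, -0.436], [-1.0, -0.0, 0.001]]
contact_force: [1.3, 0.9, -0.6]
width: 0.0599
```

```bash
python3 look.py 9 160 165
```

```text
[ 0.37620644  0.21129051 -0.51263782] [0.57901723 0.25178819 0.08742283]
```

View pics/s9c.png

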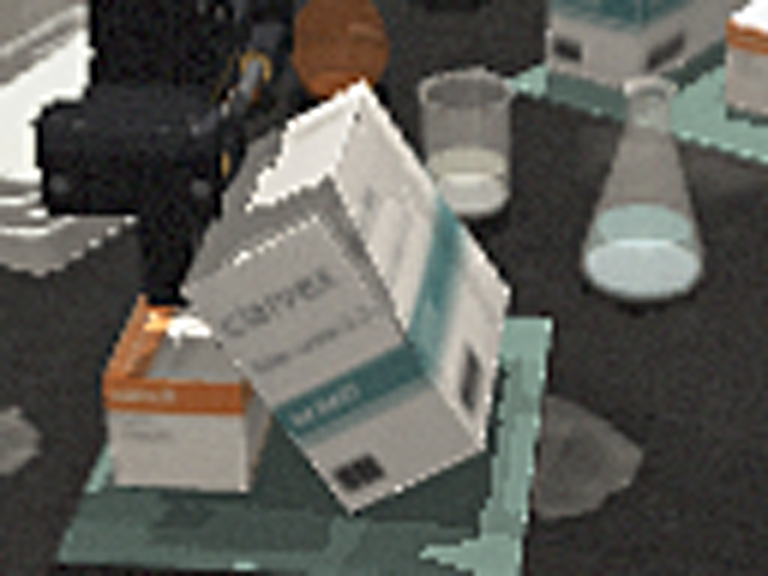

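carton_2 is rising and its foot corner is unchanged at about (218,250). Continuing.

move_arm([
  [6, -0.2, 0, 0.3, 0, 0, 0],
  [6, -0.3, 0, 0.5, 0, 0, 0],
  [6, -0.5, 0, 0.8, 0, 0, 0],
  [6, -0.6, 0, 1.0, 0, 0, 0],
  [6, -0.7, 0, 1.2, 0, 0, 0],
  [6, -0.8, 0, 1.4, 0, 0, 0],
  [6, -0.9, 0, 1.6, 0, 0, 0],
  [6, -1.0, 0, 1.8, 0, 0, 0],
  [6, -1.0, 0, 1.8, 0, 0, 0],
])

```text
t: 10.68
eef_pos: [0.5628, 0.2439, 0.0976]
orientation: [[-0.0, 0.436, -0.9], [-0.0, -0.9, -0.436], [-1.0, -0.0, 0.0]]
contact_force: [-0.0, 0.3, 0.3]
width: 0.0599
```

```bash
python3 look.py 10 160 165
```

```text
[ 0.7061361  -0.02959412  0.34177556] [0.56296584 0.24397827 0.0975888 ]
```

View pics/s10c.png

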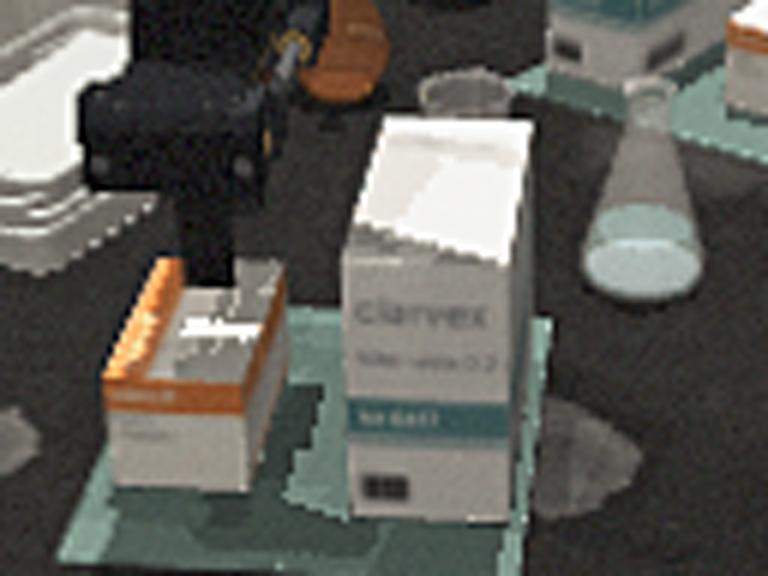

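carton_2 is upright, with its foot corner at about (218,251), where it was before. Backing off and up.

move_arm([
  [6, 0, 0, -2, 0, 0, 0],
  [6, 0, 0, -3.5, 0, 0, 0],
  [6, -4, 0, -4, 0, 0, 0],
  [6, -10, 0, -4, 0, 0, 0],
  [6, -16, 0, -4, 0, 0, 0],
  [6, -16, 0, -4, 0, 0, 0],
  [6, -16, 0, -4, 0, 0, 0],
])

```text
t: 11.65
eef_pos: [0.5984, 0.2613, 0.2573]
orientation: [[-0.001, 0.436, -0.9], [-0.0, -0.9, -0.436], [-1.0, -0.0, 0.001]]
contact_force: [-1.0, -1.3, -0.0]
width: 0.0599
```

```bash
python3 look.py 11 160 165
python3 - <<'E'
from mv import *
cap('scene','sc11')
a,b=load('side0')['f'],load('s11')['f']
d=cv2.absdiff(a,b).max(2); d=(cv2.medianBlur(d,3)>35).astype(np.uint8)*255
cv2.imwrite('pics/diff.png',np.hstack([cv2.resize(d,(400,300)),cv2.resize(b[:,:,::-1],(400,300))]))
s=load('s11')
for n,C,(lx,ly,lz) in [('1',C1,(.152,.072,.138)),('2',C2,(.142,.074,.13))]:
  print(n,[proj(s,at(C,q,z,o))[0].round(1).tolist() for q,z,o in [(0,.002,lx/2*(1 if n=='2' else -1)),(-ly,.002,lx/2*(1 if n=='2' else -1)),(0,lz+.002,lx/2*(1 if n=='2' else -1))]])
E
```

```text
[-1.19408282 -0.50941879  0.35274308] [0.59761722 0.26108003 0.25549278]Traceback (most recent call last):
  File "<stdin>", line 5, in <module>
    return _nx.concatenate(arrs, 1, dtype=dtype, casting=casting)
           ~~~~~~~~~~~~~~~^^^^^^^^^^^^^^^^^^^^^^^^^^^^^^^^^^^^^^^
ValueError: all the input arrays must have same number of dimensions, but the array at index 0 has 2 dimension(s) and the array at index 1 has 3 dimension(s)
```

View pics/s11.png

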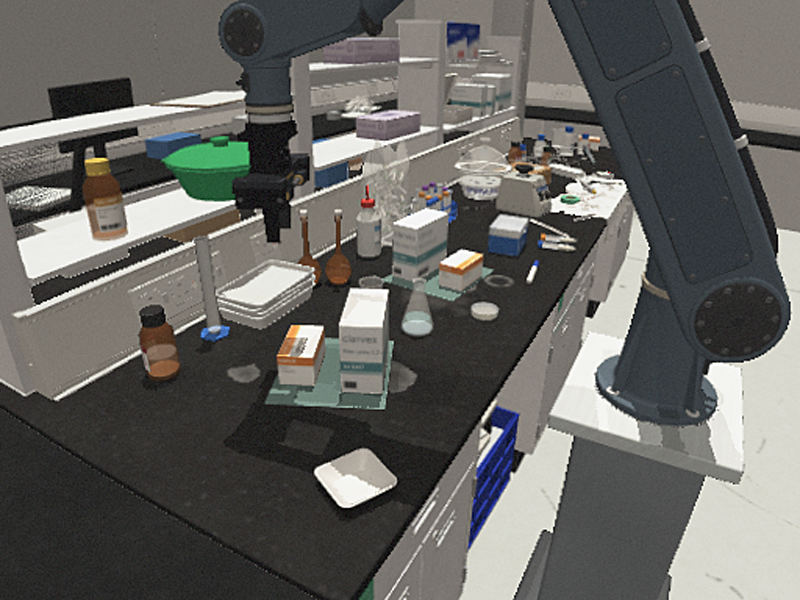

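Both cartons are upright and the robot is clear. I'll check foot positions against the original pictures.

Run:
```python
from mv import *
a,b=load('side0')['f'],load('s11')['f']
o=[]
for (u,v) in [(245,130),(160,190)]:
    for f in (a,b): o.append(cv2.resize(f[v:v+70,u:u+95,::-1],(380,280),interpolation=cv2.INTER_CUBIC))
cv2.imwrite('pics/cmp.png',np.vstack([np.hstack(o[:2]),np.hstack(o[2:])]))
for n,C,(lx,ly,lz),(u0,v0) in [('1',C1,(.152,.072,.138),(245,130)),('2',C2,(.142,.074,.13),(160,190))]:
  q=lx/2*(1 if n=='2' else -1)
  print(n,[((proj(load('s11'),at(C,s,z,q))[0]-(u0,v0))*4).round().tolist() for s,z in [(0,.002),(-ly,.002)]])
```

```text
1 [[87.0, 207.0], [25.0, 188.0]]
2 [[232.0, 246.0], [343.0, 251.0]]
```

View pics/cmp.png

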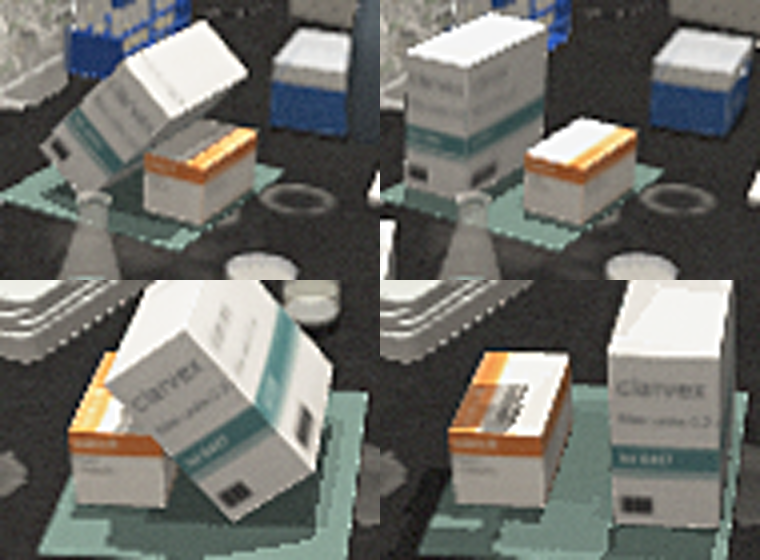

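Run:
```python
from plant import manip
print(manip.get_state()['t']); print(manip.finish_job())
```

```text
11.8
the job is handed in; nothing more can be done
None
```

Both cartons now stand upright on their bases, pushed up with the open fingers against the hanging top edge, without gripping or lifting. I handed the job in at about 11.8 s with the robot clear of everything.

- **carton_1:** the final side picture shows it standing where it leaned, with its heel where the first measurement put it. The flask neck hides its near foot corner there, so I couldn't check that point exactly.
- **carton_2:** its foot corner stayed within about 1 px of its starting place.
- **Film boxes and the rest:** the before-and-after crops show both film boxes in the same place. The glassware, petri dish and weighing boat look undisturbed by eye.
- **Forces:** the readings I took between moves stayed around 2 N or below, mostly sensor noise.

Two checks did not go cleanly:
- My first estimate of carton_1's top edge was about 7 mm off according to the wrist camera. I corrected for it before pushing.
- A whole-picture before/after difference failed on a script error. I used the cropped comparisons instead.

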